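Tip the heat sinks out of the tilt tray

ROBOT

A 7-joint arm with a two-finger parallel gripper is mounted at the origin on the work surface. World frame = base frame: x ahead of the robot, y to its left, z up, the work surface at z = 0. Lengths are in m, angles in rad, forces in N, time in s.
With the tool pointing down it reaches from about 0.425 to 0.925 m from the base axis. Payload 6.8 kg.
Tool frame: the origin (TCP) lies on the mounting face of the last link; the fingertips stand 173 mm ahead of it and the grasp point (between the pads) lies 155 mm ahead of it; z points along the fingers, y is the line along which they close (so a half turn about z gives the same grasp; the last joint's range is limited). The gripper opens to 85 mm and grips with 20 to 120 N. Pads are 22 mm wide; open, the fingers measure 114 mm over their backs; the gripper's body (76 mm by 85 mm) begins 54 mm behind the grasp point. The pads swing forward as they close: fully open they stand 13 mm farther back than shut.
Start: joints at [1.137, 0.477, 0.022, 1.555, -0.011, 1.109, -0.083], TCP at [0.216, -0.64, 0.405] pointing down, gripper open.
Joint ranges: [-2.96, 2.96], [-0.34, 2.1], [-1.41, 1.46], [0.24, 2.44], [-1.37, 4.51], [0.17, 1.92], [-2.96, 2.96]. Speed limits (rad/s): [2.39, 2.39, 3.14, 3.14, 3.14, 3.14, 3.14].

INTERFACE

Orientations are given as a rotation vector (axis times angle).
In Python, from bench import r gives the robot as it stands.
- The arm moves only by the tool carry_out, never from a script. Its argument "moves" is a list of rows, each a list of 5 numbers: the shift along the tool's x, y, z in m, then the turn about the tool's z in rad, then the finger opening in m, from 0 to 0.0854. In form: [[dx, dy, dz, roll, claw], ...]. A call has exactly 8 rows; each row is the pose to reach, as a shift and turn from the pose commanded when the call began, along the tool's axes at that moment; what a row does not reach only later rows make up. A row lasts 1/10 s, in which the tool goes at most 50 mm and 8.59 degrees, less where a joint would pass 70% of its speed; a pose out of reach is approached as far as the arm can. A call with a gripper value outside its range is refused whole. The fingers move at their own pace and stop on an object; "force" is the grip in N (left out, the last holds). Time passes only in rows, so rows that repeat a pose let the fingers close, or fill a call up. It gives the time, the measured TCP pose, the force, the opening and the grip force at its end, in the units of the state.
- r.get_obs(): the state, without advancing time (a new reading comes with each control period).
- r.grab_frame(name): name is "scene" or "top"; returns the picture (400x640x3 uint8, red, green, blue); there is no depth.
- r.calibration(name): a dict with "fx", "fy", "cx", "cy" (pixels), "rvec" (rotation vector, rad) and "tvec" (3), from world to camera coordinates, as OpenCV has them. Camera axes: x right, y down, z forward; pixel columns grow to the right and rows downward; lengths in m; the calibration is good to about 2 mm. A picture is of the moment at which its call begins. calibration takes no time and is no camera call.
- r.hand_in(): hands the job in; it is judged then, once.
The state is a dict: "clock": time; "joints": joint angles; "qvel": joint speeds; "tau": joint torques, N m; "tcp_pos": TCP position; "orientation": TCP orientation; "contact_force": force on the tool from outside, world axes, zero at the start; "moment": the same for the moment, N m; "grip_width": finger opening in m; "gripper_force": force on a finger pad.
Only numpy, scipy, OpenCV 4.12 (cv2) and the standard library are available. Lean on these libraries where they do the work, as an engineer would, in place of code of your own. Each camera call takes 0.05 s, during which the arm holds its last target. There are 200 camera calls.

TASK

Two identical tip-up parts trays stand on the lab bench, each with a catch bin beyond its hinge. Take the tray that holds the two finned heat sinks by its handle bar and raise it until both slide off into its bin, then lower the tray gently all the way down and let go. Move the tray steadily, never let it drop, and leave the other tray down.

Things in the scene. Friction and masses are not known exactly. Their poses are not given: they have to be found in the camera images.
- tray: Blue tray with the heat sinks. Origin: middle of the hinge line, at tray-floor level, 95 mm above the bench. y = hinge line, z = normal of the floor (up when down), x from handle to hinge and bin. Handle: 12 mm round bar along y, 86 mm long, centred at x -200, z +10 mm, 49 mm clear of the tray's end; turns in the fingers. Lifts 0 to 1.2 rad, 350 g; falls if let go (over 20 mm up it bangs).
- sink1_center (a point): Finned aluminium heat sink, 30 x 30 mm, 20 mm high with four tall fins, 25 g, loose on the floor of tray; the point is its centre. Smooth: it starts to slide with the tray raised 17 to 23 degrees, and at 45 degrees is surely off within a second or so.
- sink2_center (a point): The second heat sink, the same as the first. Both must land in the grey catch bin beyond the hinge, fixed to the same stand: in the frame of tray when down, the bin spans x = 14 to 144 mm, y = -65 to 65 mm, its inner floor 82 mm below the origin. A small T-shaped steel adapter already lies in it.
- other_tray: Tray of the second, identical stand (same origin and axes), holding two plain black relay blocks, 30 x 22 x 18 mm; it stays down. Either stand may be left or right. Both trays: floor from x = -145 to +10 mm, 100 mm wide, walls 22 mm high at the sides and handle end, open at the hinge end.
There are look-alikes about, which are no part of the job. What is shaped like the part that bears sink2_center but red is not meant. What is shaped like the part that bears sink1_center but pink or purple is not meant.

How it is judged:
By the outcome, as a careful person would: the job done as asked, in the order asked, and still so for the second after the job is handed in, with the robot touching nothing.
It also fails if it takes over 45 s, if anything falls off the work surface, if the arm or the gripper's body presses on something with over 40 N, if the wrist force passes 120 N, or if a joint passes its speed limit or range.

## Working session

There is one attempt and no reset: what is moved stays moved. The work goes in short steps, Python scripts to look and compute and a tool call to move; the robot and the scene stay as the last step left them, time stands still between calls to the robot, and variables do not carry over. Pictures are saved under pics/ and viewed, at most 10 in all, crops included, and the job is handed in when it is done.

Besides the shell and the picture viewer there is one more tool, called after ">>>" as name([rows], argument=value, ...), one row to a line, values as JSON. carry_out: Moves the arm, as the interface text tells. Its arguments: {"type":"object","properties":{"moves":{"type":"array","items":{"type":"array","items":{"type":"number"}}},"force":{"type":"number"}},"required":["moves"]}

```bash
mkdir -p pics; python3 - <<'E'
from bench import r
import cv2
for n in("scene","top"):
    im=r.grab_frame(n); cv2.imwrite(f"pics/{n}0.png",im[:,:,::-1]); print(n,r.calibration(n))
print(r.get_obs())
E
```

```text
scene {'fx': 394.1640638666786, 'fy': 394.1640638666786, 'cx': 316.195556326237, 'cy': 202.00398486204247, 'rvec': array([ 1.39718848,  2.32083557, -0.7917717 ]), 'tvec': array([ 0.27525095, -0.35936467,  1.15844327])}
top {'fx': 398.11744290543714, 'fy': 398.11744290543714, 'cx': 321.5018455787627, 'cy': 197.85872927998437, 'rvec': array([ 2.17121213, -2.133914  ,  0.14340126]), 'tvec': array([-4.72548157e-04,  6.04928778e-01,  7.76662082e-01])}
{'clock': 0.1, 'joints': array([ 1.13691086,  0.47775253,  0.02234172,  1.55632719, -0.01151045,
        1.10930509, -0.08309818]), 'qvel': array([-1.41645571e-05, -2.08569958e-03,  1.00367628e-03, -1.43821206e-03,
        1.61599096e-04, -1.49787033e-03, -1.01648289e-05]), 'tau': array([ 4.37809809e-03, -5.97755313e+01,  1.61396038e+00, -2.81953132e+01,
        1.29218650e-02,  5.01277100e-03, -1.73568236e-05]), 'tcp_pos': array([ 0.2159719 , -0.63926549,  0.40380987]), 'orientation': array([-3.09840173e+00, -5.09248077e-01,  5.96510693e-04]), 'contact_force': array([-0.50258692, -0.00742382,  0.72123099]), 'moment': array([-0.04926127,  0.02207204, -0.01038539]), 'gripper_force': 0.0, 'grip_width': 0.08498284802548231}
```

View pics/scene0.png

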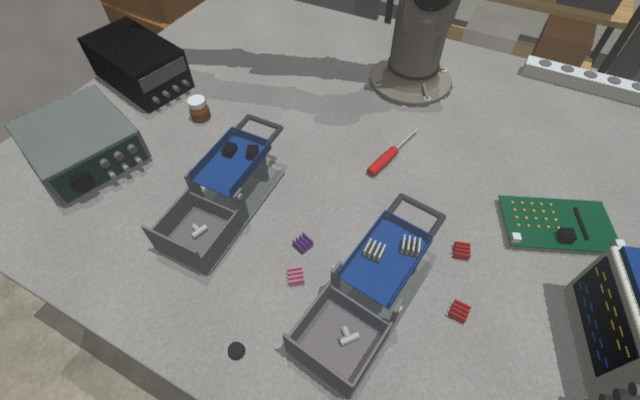

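View pics/top0.png

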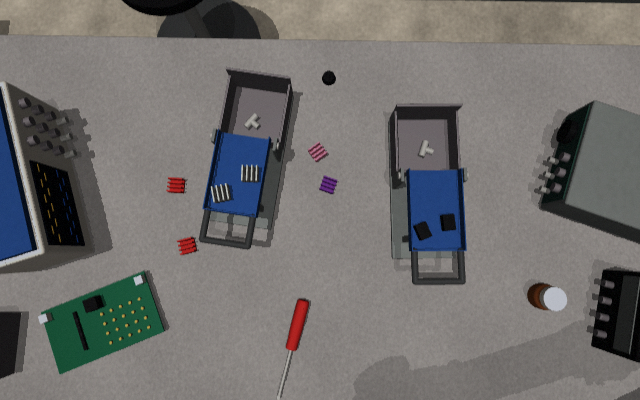

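The silver finned sinks are at top-view (250,173) and (221,193), in the tray on the left of that view. The black relays at (423,231) and (447,222) are in the other tray. The red look-alikes are at (176,185) and (187,245), and the pink and purple ones at (318,152) and (328,185), all on the bench. I'll confirm with one enlarged crop.

```bash
cat > h.py <<'E'
import numpy as np, cv2
from bench import r
def cam(n):
    c=r.calibration(n); R,_=cv2.Rodrigues(np.array(c["rvec"])); K=np.array([[c["fx"],0,c["cx"]],[0,c["fy"],c["cy"]],[0,0,1.]])
    return K,R,np.array(c["tvec"]).ravel()
def ray(n,uv,z):
    K,R,t=cam(n); o=-R.T@t; d=R.T@np.linalg.inv(K)@np.array([*uv,1.]); return o+d*(z-o[2])/d[2]
def proj(n,P):
    K,R,t=cam(n); q=K@(R@np.array(P)+t); return q[:2]/q[2]
E
python3 - <<'E'
from h import *
im=cv2.imread("pics/top0.png"); c=cv2.resize(im[60:260,160:340],None,fx=3,fy=3,interpolation=cv2.INTER_CUBIC)
cv2.imwrite("pics/c1.png",c)
s=cv2.imread("pics/scene0.png"); cv2.imwrite("pics/c2.png",cv2.resize(s[180:400,270:470],None,fx=2.7,fy=2.7,interpolation=cv2.INTER_CUBIC))
for n,b in(("top",im),("scene",s)):
    h=cv2.cvtColor(b,cv2.COLOR_BGR2HSV); m=cv2.inRange(h,(100,120,50),(125,255,255))
    for k in cv2.findContours(m,0,2)[0]:
        if cv2.contourArea(k)>1500: q=cv2.minAreaRect(k); print(n,q,cv2.boxPoints(q).tolist())
K,R,t=cam("top");print(-R.T@t, R[2]); K,R,t=cam("scene");print(-R.T@t)
E
```

```text
top ((436.99505615234375, 209.85983276367188), (83.63273620605469, 54.492774963378906), 87.99044799804688) [[408.299072265625, 169.0246124267578], [462.75836181640625, 167.11375427246094], [465.6910400390625, 250.69505310058594], [411.23175048828125, 252.6059112548828]]
top ((235.6912841796875, 172.91610717773438), (53.93138885498047, 82.31632232666016), 10.007979393005371) [[201.9832305908203, 208.76174926757812], [216.28858947753906, 127.6979751586914], [269.39935302734375, 137.07046508789062], [255.09397888183594, 218.13424682617188]]
top ((15.5, 183.0), (31.0, 152.0), 0.0) [[0.0, 259.0], [0.0, 107.0], [31.0, 107.0], [31.0, 259.0]]
scene ((384.6697082519531, 259.18048095703125), (58.04131317138672, 79.61154174804688), 32.735225677490234) [[338.7328796386719, 276.9710998535156], [381.7834167480469, 210.00357055664062], [430.6065368652344, 241.38986206054688], [387.5559997558594, 308.3573913574219]]
scene ((228.02395629882812, 163.15286254882812), (39.104190826416016, 70.11148071289062), 36.09828567504883) [[191.57183837890625, 179.9586181640625], [232.87957763671875, 123.30801391601562], [264.47607421875, 146.34710693359375], [223.1683349609375, 202.99771118164062]]
[0.49655521 0.00913789 0.84999556] [ 0.13255783  0.00106574 -0.9911747 ]
[0.99605824 0.23081771 0.70815819]
```

View pics/c1.png

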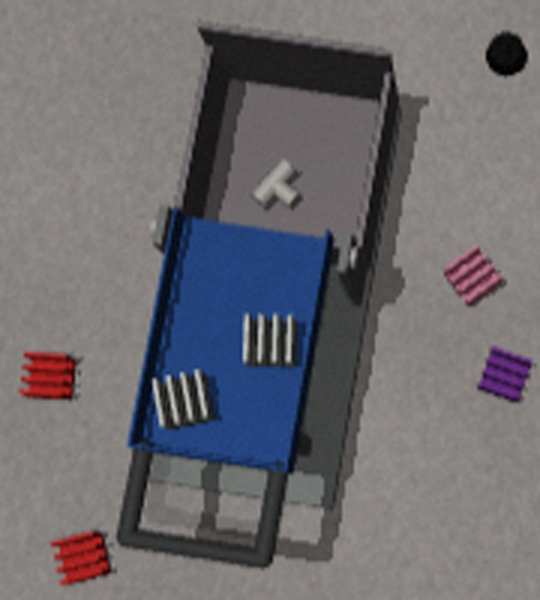

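View pics/c2.png

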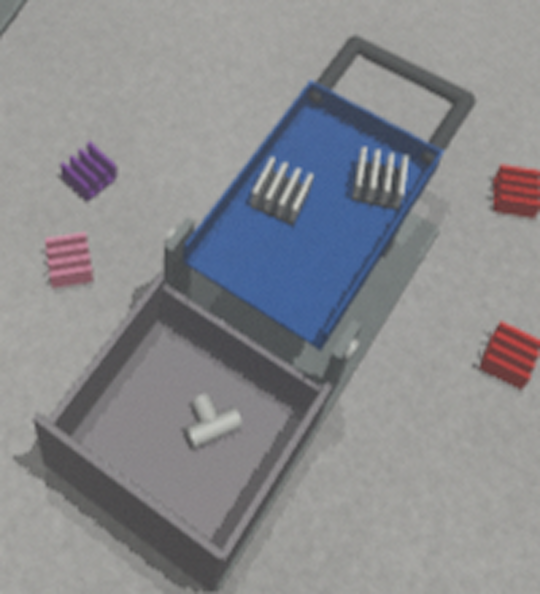

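The crops confirm it: only the tray at top-view (236,173) holds two silver four-fin sinks. Its handle bar runs from top (202.7,240.3) to (248.7,246), and in the scene view from (401.5,196) to (444,217).

```bash
python3 - <<'E'
from h import *
T=[ray("top",p,.105) for p in((202.7,240.3),(248.7,246))]; S=[ray("scene",p,.105) for p in((444,217),(401.5,196))]
print(T,np.linalg.norm(T[0]-T[1]));print(S,np.linalg.norm(S[0]-S[1]))
for a,b in(((202.7,240.3),(444,217)),((248.7,246),(401.5,196))):
    P=[K@np.c_[R,t] for K,R,t in map(cam,("top","scene"))]
    X=cv2.triangulatePoints(P[0],P[1],np.array(a)[:,None],np.array(b)[:,None]); print("tri",(X[:3]/X[3]).ravel())
# hinge end floor corners, top & scene
H=[ray("top",(160+x/3,60+y/3),.095) for x,y in((176,212),(328,236))]; print("hinge edge (x=+10, wall top?)",H)
B=[ray("top",(160+x/3,60+y/3),.117) for x,y in((134,445),(290,470))]; print("handle-end",B)
H2=[ray("scene",(270+x/2.7,180+y/2.7),.095) for x,y in((320,343),(190,262))]; print("H2",H2)
from scipy.spatial.transform import Rotation as Ro
o=r.get_obs();print(Ro.from_rotvec(o["orientation"]).as_matrix().round(4))
E
```

```text
[array([0.51267775, 0.22959097, 0.105     ]), array([0.50363036, 0.14359201, 0.105     ])] 0.08647355482139357
[array([0.51612094, 0.23490326, 0.105     ]), array([0.50583269, 0.14744273, 0.105     ])] 0.08806356681513941
tri [0.7075341  0.01019228 0.66886018]
tri [0.50320035 0.14562971 0.10093062]
hinge edge (x=+10, wall top?) [array([0.72665873, 0.21343887, 0.095     ]), array([0.7122961 , 0.11376633, 0.095     ])]
handle-end [array([0.57126964, 0.22574364, 0.117     ]), array([0.55748749, 0.12895835, 0.117     ])]
H2 [array([0.72294682, 0.20891089, 0.095     ]), array([0.71132664, 0.11648633, 0.095     ])]
[[ 9.474e-01  3.201e-01 -6.000e-04]
 [ 3.201e-01 -9.474e-01  1.500e-03]
 [-1.000e-04 -1.700e-03 -1.000e+00]]
```

The bar centre is about (0.509, 0.188, 0.105), the bar is 86–88 mm long as given, and the hinge edge is 210 mm away as expected. The tray axis has yaw −0.122. I'll swing over in an outward arc.

>>> carry_out([
  [0.025,-0.022,0,-0.06,0.085],
  [0.06,-0.052,0,-0.14,0.085],
  [0.095,-0.083,0,-0.22,0.085],
  [0.13,-0.114,0,-0.3,0.085],
  [0.165,-0.144,0,-0.38,0.085],
  [0.2,-0.175,0,-0.46,0.085],
  [0.235,-0.206,0,-0.54,0.085],
  [0.27,-0.237,0,-0.62,0.085],
], force=60)

```text
clock: 0.9
tcp_pos: [0.3964, -0.3267, 0.4046]
orientation: [-2.794, -1.435, 0.0]
contact_force: [1.0, -0.2, -0.4]
grip_width: 0.0847
gripper_force: 0.0
```

```bash
cat >> h.py <<'E'
from scipy.spatial.transform import Rotation as Ro
def need(p,yaw=-.122):
    o=r.get_obs(); M=Ro.from_rotvec(o["orientation"]).as_matrix(); d=M.T@(np.array(p)-o["tcp_pos"])
    y=np.arctan2(M[1,1],M[0,1]); print("t",o["clock"],"tcp",o["tcp_pos"].round(4),"shift",d.round(4),"roll",round(-(yaw-y),3),"F",o["contact_force"].round(1),"grip",round(o["grip_width"],4),o["gripper_force"],"J",o["joints"].round(2))
E
python3 -c "
from h import *
need((.509,.188,.35))"
```

```text
t 0.9 tcp [ 0.3964 -0.3267  0.4046] shift [ 0.4839 -0.2083  0.0545] roll -0.5 F [ 1.  -0.2 -0.4] grip 0.0847 0.0 J [ 0.78  0.23 -0.25  1.92  0.07  1.   -0.12]
```

>>> carry_out([
  [0.04,-0.017,0,-0.05,0.085],
  [0.085,-0.037,0,-0.1,0.085],
  [0.13,-0.056,0,-0.15,0.085],
  [0.175,-0.075,0,-0.2,0.085],
  [0.22,-0.095,0,-0.25,0.085],
  [0.265,-0.114,0,-0.3,0.085],
  [0.31,-0.134,0,-0.35,0.085],
  [0.35,-0.151,0,-0.4,0.085],
])

```text
clock: 1.7
tcp_pos: [0.4781, 0.0461, 0.4047]
orientation: [2.454, 1.962, 0.0]
contact_force: [0.9, -0.1, -0.6]
grip_width: 0.0849
gripper_force: 0.0
```

```bash
python3 -c "
from h import *
need((.509,.188,.35))"
```

```text
t 1.7 tcp [0.4781 0.0461 0.4047] shift [ 0.1452 -0.0012  0.0547] roll -0.1 F [ 0.9 -0.1 -0.6] grip 0.0849 0.0 J [ 0.29  0.2  -0.58  1.98  0.13  1.   -0.57]
```

>>> carry_out([
  [0.03,0,0,-0.03,0.085],
  [0.065,0,0,-0.06,0.085],
  [0.1,-0.001,0.005,-0.09,0.085],
  [0.13,-0.001,0.02,-0.1,0.085],
  [0.145,-0.001,0.035,-0.1,0.085],
  [0.145,-0.001,0.05,-0.1,0.085],
  [0.145,-0.001,0.055,-0.1,0.085],
  [0.145,-0.001,0.055,-0.1,0.085],
])

```text
clock: 2.5
tcp_pos: [0.5095, 0.1836, 0.3486]
orientation: [-2.357, -2.076, 0.004]
contact_force: [-0.5, 0.9, 1.4]
grip_width: 0.0851
gripper_force: 0.0
```

```bash
python3 - <<'E'
from h import *
need((.509,.188,.26))
for n in("scene","top"): cv2.imwrite(f"pics/{n}1.png",r.grab_frame(n)[:,:,::-1])
a=cv2.imread("pics/scene1.png")[90:340,260:500]; b=cv2.imread("pics/top1.png")[110:310,140:330]
cv2.imwrite("pics/c3.png",np.hstack([cv2.resize(a,(400,417)),cv2.resize(b,(396,417))]))
E
```

```text
t 2.5 tcp [0.5095 0.1836 0.3486] shift [ 0.0045 -0.0009  0.0886] roll -0.005 F [-0.5  0.9  1.4] grip 0.0851 0.0 J [ 0.04  0.39 -0.62  1.9   0.28  0.94 -0.84]
```

View pics/c3.png

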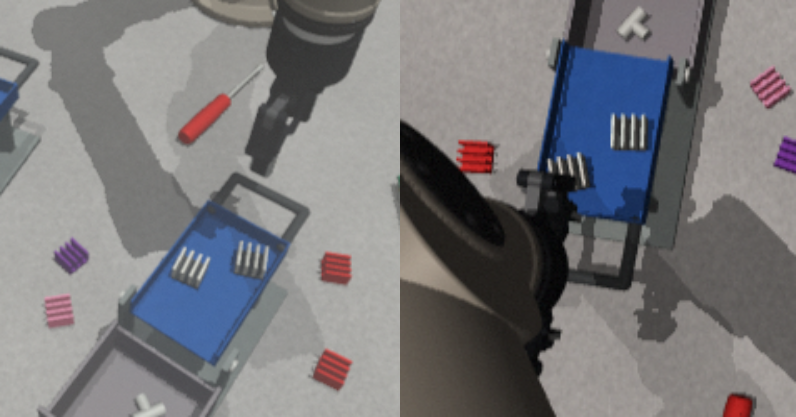

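The gripper hangs over the bar with its closing line along the tray axis. I'll narrow it to 50 mm so the inner finger clears the tray end, then descend and close.

>>> carry_out([
  [0.004,-0.001,0,0,0.05],
  [0.004,-0.001,0.01,0,0.05],
  [0.004,-0.001,0.025,0,0.05],
  [0.004,-0.001,0.04,0,0.05],
  [0.004,-0.001,0.055,0,0.05],
  [0.004,-0.001,0.07,0,0.05],
  [0.004,-0.001,0.083,0,0.05],
  [0.004,-0.001,0.088,0,0.05],
])

```text
clock: 3.4
tcp_pos: [0.5087, 0.1891, 0.2597]
orientation: [-2.355, -2.078, 0.004]
contact_force: [-0.2, -0.2, -0.1]
grip_width: 0.0503
gripper_force: 0.0
```

```bash
python3 -c "
from h import *
need((.509,.188,.26))"
```

```text
t 3.4 tcp [0.5087 0.1891 0.2597] shift [-0.001   0.0004 -0.0003] roll -0.003 F [-0.2 -0.2 -0.1] grip 0.0503 0.0 J [-0.02  0.51 -0.56  1.96  0.38  0.78 -0.93]
```

>>> carry_out([
  [0,0,0,0,0.035],
  [0,0,0,0,0.02],
  [0,0,0,0,0.005],
  [0,0,0,0,0.005],
  [0,0,0,0,0.005],
  [0,0,0,0,0.005],
  [0,0,0,0,0.005],
  [0,0,0,0,0.005],
], force=40)

```text
clock: 4.2
tcp_pos: [0.5095, 0.1896, 0.2624]
orientation: [2.356, 2.078, 0.002]
contact_force: [-1.5, -0.4, 5.8]
grip_width: 0.0105
gripper_force: 39.5
```

```bash
python3 - <<'E'
from h import *
need((.509,.188,.26))
M=Ro.from_rotvec(r.get_obs()["orientation"]).as_matrix(); print(M.round(3)); print("F tool",M.T@r.get_obs()["contact_force"])
E
```

```text
t 4.2 tcp [0.5095 0.1896 0.2624] shift [-0.0016 -0.0003  0.0024] roll -0.003 F [-1.5 -0.4  5.8] grip 0.0105 39.45570230484009 J [-0.02  0.51 -0.57  1.96  0.38  0.78 -0.93]
[[ 0.125  0.992  0.001]
 [ 0.992 -0.125  0.   ]
 [ 0.001  0.001 -1.   ]]
F tool [-0.61068575 -1.43819021 -5.81184462]
```

Gripped: opening 10.5 mm on the 12 mm bar, 39 N, with only a small upward reaction. Next I'll work out the arc numbers.

```bash
python3 - <<'E'
import numpy as np
f=lambda t:np.array([.2*(1-np.cos(t))+.01*np.sin(t), -(.2*np.sin(t)+.01*(np.cos(t)-1))])
for k in range(6):
    a=.15*k
    print(k,[[round(float(v),4) for v in f(a+.15*j/8)-f(a)] for j in range(1,9)])
E
```

```text
0 [[0.0002, -0.0037], [0.0005, -0.0075], [0.0009, -0.0112], [0.0013, -0.015], [0.0018, -0.0187], [0.0024, -0.0224], [0.003, -0.0261], [0.0037, -0.0298]]
1 [[0.0008, -0.0037], [0.0016, -0.0073], [0.0025, -0.011], [0.0035, -0.0146], [0.0046, -0.0182], [0.0057, -0.0218], [0.0069, -0.0253], [0.0081, -0.0289]]
2 [[0.0013, -0.0035], [0.0027, -0.007], [0.0042, -0.0105], [0.0057, -0.0139], [0.0073, -0.0173], [0.0089, -0.0207], [0.0106, -0.024], [0.0124, -0.0273]]
3 [[0.0018, -0.0033], [0.0037, -0.0065], [0.0057, -0.0097], [0.0077, -0.0129], [0.0098, -0.016], [0.0119, -0.0191], [0.0141, -0.0222], [0.0163, -0.0252]]
4 [[0.0023, -0.003], [0.0047, -0.0059], [0.0071, -0.0088], [0.0095, -0.0116], [0.012, -0.0144], [0.0146, -0.0171], [0.0172, -0.0198], [0.0199, -0.0225]]
5 [[0.0027, -0.0026], [0.0055, -0.0051], [0.0083, -0.0076], [0.0112, -0.0101], [0.0141, -0.0124], [0.017, -0.0148], [0.02, -0.017], [0.023, -0.0192]]
```

>>> carry_out([
  [0,0,-0.0037,0,0.005],
  [0,0.0005,-0.0075,0,0.005],
  [0,0.001,-0.0112,0,0.005],
  [0,0.0013,-0.015,0,0.005],
  [0,0.0018,-0.0187,0,0.005],
  [0,0.0024,-0.0224,0,0.005],
  [0,0.003,-0.0261,0,0.005],
  [0,0.0037,-0.0298,0,0.005],
])

```text
clock: 5.0
tcp_pos: [0.513, 0.189, 0.2919]
orientation: [-2.356, -2.078, -0.001]
contact_force: [2.9, 3.4, -3.7]
grip_width: 0.0105
gripper_force: 38.9
```

```bash
python3 -c "
from h import *
need((.5127,.1887,.2895))"
```

```text
t 5.0 tcp [0.513  0.189  0.2919] shift [-0.0003 -0.0002  0.0024] roll -0.003 F [ 2.9  3.4 -3.7] grip 0.0105 38.91401410102844 J [-0.    0.47 -0.59  1.93  0.35  0.84 -0.9 ]
```

>>> carry_out([
  [0,0.0008,-0.0037,0,0.005],
  [0,0.0016,-0.0073,0,0.005],
  [0,0.0025,-0.011,0,0.005],
  [0,0.0035,-0.0146,0,0.005],
  [0,0.0046,-0.0182,0,0.005],
  [0,0.0057,-0.0218,0,0.005],
  [0,0.0069,-0.0253,0,0.005],
  [0,0.0081,-0.0289,0,0.005],
])

```text
clock: 5.8
tcp_pos: [0.5207, 0.188, 0.3206]
orientation: [-2.355, -2.078, 0.001]
contact_force: [1.3, 4.2, -2.9]
grip_width: 0.0102
gripper_force: 38.9
```

>>> carry_out([
  [0,0.0013,-0.0035,0,0.005],
  [0,0.0027,-0.007,0,0.005],
  [0,0.0042,-0.0105,0,0.005],
  [0,0.0057,-0.0139,0,0.005],
  [0,0.0073,-0.0173,0,0.005],
  [0,0.0089,-0.0207,0,0.005],
  [0,0.0106,-0.024,0,0.005],
  [0,0.0124,-0.0273,0,0.005],
])

```text
clock: 6.6
tcp_pos: [0.5324, 0.1865, 0.3477]
orientation: [-2.354, -2.078, 0.003]
contact_force: [-3.0, 5.4, -1.8]
grip_width: 0.0106
gripper_force: 38.9
```

```bash
python3 - <<'E'
from h import *
u=np.array([.9926,-.1217]); p=np.array([.509,.1891])+u*.0242
need((*p,.2597+.086))
cv2.imwrite("pics/s2.png",cv2.resize(r.grab_frame("scene")[90:390,240:500,::-1],None,fx=1.9,fy=1.9))
E
```

```text
t 6.6 tcp [0.5324 0.1865 0.3477] shift [-0.0003  0.0006  0.002 ] roll -0.002 F [-3.   5.4 -1.8] grip 0.0106 38.94101142883301 J [ 0.03  0.43 -0.61  1.85  0.29  0.96 -0.83]
```

View pics/s2.png

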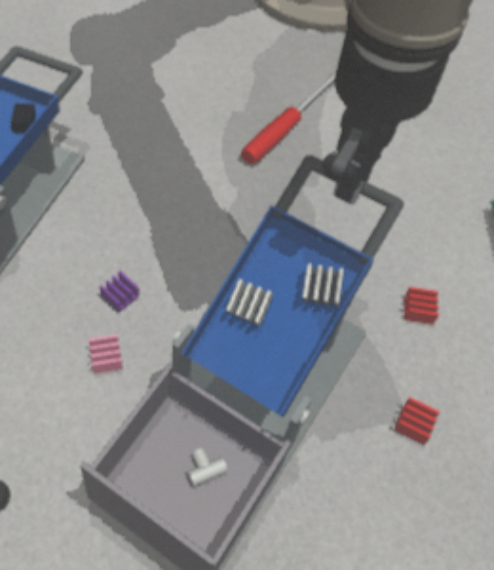

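The crop shows the gripper holding the bar near (345,170), the tray up about 26°, and both sinks still on it at (250,302) and (323,285). I'll continue, easing the small side load.

>>> carry_out([
  [0.0003,0.0018,-0.0033,0,0.005],
  [0.0006,0.0037,-0.0065,0,0.005],
  [0.001,0.0057,-0.0097,0,0.005],
  [0.0013,0.0077,-0.0129,0,0.005],
  [0.0016,0.0098,-0.016,0,0.005],
  [0.002,0.0119,-0.0191,0,0.005],
  [0.002,0.0141,-0.0222,0,0.005],
  [0.002,0.0163,-0.0252,0,0.005],
])

```text
clock: 7.45
tcp_pos: [0.5478, 0.1852, 0.3723]
orientation: [-2.355, -2.077, 0.012]
contact_force: [-10.3, 0.0, 1.9]
grip_width: 0.0105
gripper_force: 39.0
```

>>> carry_out([
  [0,0.0023,-0.003,0,0.005],
  [0,0.0047,-0.0059,0,0.005],
  [0,0.0071,-0.0088,0,0.005],
  [0,0.0095,-0.0116,0,0.005],
  [0,0.012,-0.0144,0,0.005],
  [0,0.0146,-0.0171,0,0.005],
  [0,0.0172,-0.0198,0,0.005],
  [0,0.0199,-0.0225,0,0.005],
])

```text
clock: 8.25
tcp_pos: [0.5667, 0.1829, 0.3953]
orientation: [-2.354, -2.077, 0.016]
contact_force: [-14.4, -2.3, 8.8]
grip_width: 0.0104
gripper_force: 39.1
```

>>> carry_out([
  [0,0.0027,-0.0026,0,0.005],
  [0,0.0055,-0.0051,0,0.005],
  [0,0.0083,-0.0076,0,0.005],
  [0,0.0112,-0.0101,0,0.005],
  [0,0.0141,-0.0124,0,0.005],
  [0,0.017,-0.0148,0,0.005],
  [0,0.02,-0.017,0,0.005],
  [0,0.023,-0.0192,0,0.005],
])

```text
clock: 9.05
tcp_pos: [0.5896, 0.18, 0.4162]
orientation: [-2.355, -2.078, 0.015]
contact_force: [-18.3, -4.3, 18.8]
grip_width: 0.0108
gripper_force: 40.4
```

>>> carry_out([
  [0,0,0,0,0.005],
  [0,0,0,0,0.005],
  [0,0,0,0,0.005],
  [0,0,0,0,0.005],
  [0,0,0,0,0.005],
  [0,0,0,0,0.005],
  [0,0,0,0,0.005],
  [0,0,0,0,0.005],
])

```text
clock: 9.85
tcp_pos: [0.5899, 0.1799, 0.4165]
orientation: [-2.356, -2.078, 0.013]
contact_force: [-17.1, -4.2, 18.4]
grip_width: 0.0098
gripper_force: 40.5
```

```bash
python3 - <<'E'
from h import *
u=np.array([.9926,-.1217]); p=np.array([.509,.1891])+u*.0834
need((*p,.2597+.153))
cv2.imwrite("pics/s3.png",cv2.resize(r.grab_frame("scene")[90:390,240:500,::-1],None,fx=1.9,fy=1.9))
E
```

```text
t 9.85 tcp [0.5899 0.1799 0.4165] shift [-0.0006  0.002   0.0038] roll -0.004 F [-17.1  -4.2  18.4] grip 0.0098 40.51192581653595 J [ 0.05  0.44 -0.6   1.65  0.27  1.14 -0.75]
```

View pics/s3.png

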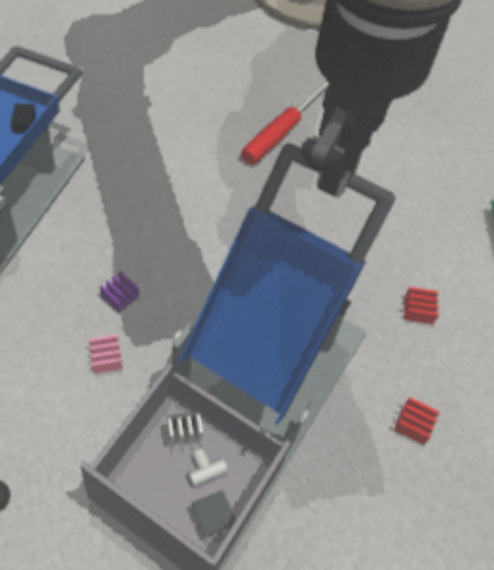

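Both sinks are in the bin, at (184,428) and, upside down (dark base showing), at (212,512). The tray is empty, so I'll lower it along the reversed arc.

```bash
python3 - <<'E'
import numpy as np
f=lambda t:np.array([.2*(1-np.cos(t))+.01*np.sin(t), -(.2*np.sin(t)+.01*(np.cos(t)-1))])
for k in range(5,-1,-1):
    a=.15*(k+1)
    print(k,[[round(float(v),4) for v in f(a-.15*j/8)-f(a)] for j in range(1,9)])
E
```

```text
5 [[-0.003, 0.0022], [-0.006, 0.0045], [-0.009, 0.0068], [-0.0119, 0.0092], [-0.0147, 0.0116], [-0.0175, 0.0141], [-0.0203, 0.0166], [-0.023, 0.0192]]
4 [[-0.0027, 0.0026], [-0.0053, 0.0053], [-0.0079, 0.0081], [-0.0104, 0.0109], [-0.0128, 0.0137], [-0.0152, 0.0166], [-0.0176, 0.0195], [-0.0199, 0.0225]]
3 [[-0.0022, 0.003], [-0.0044, 0.0061], [-0.0066, 0.0092], [-0.0086, 0.0123], [-0.0106, 0.0155], [-0.0126, 0.0187], [-0.0145, 0.0219], [-0.0163, 0.0252]]
2 [[-0.0018, 0.0033], [-0.0035, 0.0067], [-0.0051, 0.01], [-0.0067, 0.0134], [-0.0082, 0.0169], [-0.0097, 0.0203], [-0.0111, 0.0238], [-0.0124, 0.0273]]
1 [[-0.0013, 0.0035], [-0.0024, 0.0071], [-0.0036, 0.0107], [-0.0046, 0.0143], [-0.0056, 0.0179], [-0.0065, 0.0216], [-0.0074, 0.0252], [-0.0081, 0.0289]]
0 [[-0.0007, 0.0037], [-0.0014, 0.0074], [-0.0019, 0.0111], [-0.0024, 0.0148], [-0.0029, 0.0185], [-0.0032, 0.0223], [-0.0035, 0.026], [-0.0037, 0.0298]]
```

>>> carry_out([
  [0,-0.003,0.0022,0,0.005],
  [0,-0.006,0.0045,0,0.005],
  [0,-0.009,0.0068,0,0.005],
  [0,-0.0119,0.0092,0,0.005],
  [0,-0.0147,0.0116,0,0.005],
  [0,-0.0175,0.0141,0,0.005],
  [0,-0.0203,0.0166,0,0.005],
  [0,-0.023,0.0192,0,0.005],
])

```text
clock: 10.7
tcp_pos: [0.5674, 0.1829, 0.3964]
orientation: [2.356, 2.078, -0.011]
contact_force: [-13.1, -2.7, 11.6]
grip_width: 0.0103
gripper_force: 40.2
```

>>> carry_out([
  [0,-0.0027,0.0026,0,0.005],
  [0,-0.0053,0.0053,0,0.005],
  [0,-0.0079,0.0081,0,0.005],
  [0,-0.0104,0.0109,0,0.005],
  [0,-0.0128,0.0137,0,0.005],
  [0,-0.0152,0.0166,0,0.005],
  [0,-0.0176,0.0195,0,0.005],
  [0,-0.0199,0.0225,0,0.005],
])

```text
clock: 11.5
tcp_pos: [0.5482, 0.1853, 0.3731]
orientation: [2.356, 2.078, -0.008]
contact_force: [-9.2, 0.1, 5.6]
grip_width: 0.01
gripper_force: 40.3
```

>>> carry_out([
  [-0.0003,-0.0022,0.003,0,0.005],
  [-0.0005,-0.0044,0.0061,0,0.005],
  [-0.0008,-0.0066,0.0092,0,0.005],
  [-0.001,-0.0086,0.0123,0,0.005],
  [-0.0013,-0.0106,0.0155,0,0.005],
  [-0.0016,-0.0126,0.0187,0,0.005],
  [-0.0018,-0.0145,0.0219,0,0.005],
  [-0.002,-0.0163,0.0252,0,0.005],
])

```text
clock: 12.3
tcp_pos: [0.5327, 0.1866, 0.3483]
orientation: [-2.355, -2.079, 0.001]
contact_force: [-4.3, 3.7, 1.3]
grip_width: 0.0105
gripper_force: 40.6
```

>>> carry_out([
  [0,-0.0018,0.0033,0,0.005],
  [0,-0.0035,0.0067,0,0.005],
  [0,-0.0051,0.01,0,0.005],
  [0,-0.0067,0.0134,0,0.005],
  [0,-0.0082,0.0169,0,0.005],
  [0,-0.0097,0.0203,0,0.005],
  [0,-0.0111,0.0238,0,0.005],
  [0,-0.0124,0.0273,0,0.005],
])

```text
clock: 13.1
tcp_pos: [0.5209, 0.1882, 0.3209]
orientation: [2.355, 2.079, 0.001]
contact_force: [-1.4, 4.3, -0.1]
grip_width: 0.0101
gripper_force: 41.3
```

>>> carry_out([
  [0,-0.0013,0.0035,0,0.005],
  [0,-0.0024,0.0071,0,0.005],
  [0,-0.0036,0.0107,0,0.005],
  [0,-0.0046,0.0143,0,0.005],
  [0,-0.0056,0.0179,0,0.005],
  [0,-0.0065,0.0216,0,0.005],
  [0,-0.0074,0.0252,0,0.005],
  [0,-0.0081,0.0289,0,0.005],
])

```text
clock: 13.9
tcp_pos: [0.5131, 0.1892, 0.2918]
orientation: [2.355, 2.079, 0.002]
contact_force: [-0.2, 5.0, -0.7]
grip_width: 0.0101
gripper_force: 42.0
```

```bash
python3 - <<'E'
from h import *
need((.5127,.1887,.2895))
E
```

```text
t 13.9 tcp [0.5131 0.1892 0.2918] shift [-0.0005 -0.0003  0.0023] roll -0.003 F [-0.2  5.  -0.7] grip 0.0101 42.00100779533386 J [-0.    0.47 -0.59  1.93  0.35  0.84 -0.9 ]
```

>>> carry_out([
  [0,-0.0006,0.003,0,0.005],
  [0,-0.001,0.006,0,0.005],
  [0,-0.0016,0.009,0,0.005],
  [0,-0.002,0.012,0,0.005],
  [0,-0.0024,0.015,0,0.005],
  [0,-0.0028,0.018,0,0.005],
  [0,-0.003,0.021,0,0.005],
  [0,-0.0032,0.023,0,0.005],
])

```text
clock: 14.7
tcp_pos: [0.51, 0.1896, 0.2687]
orientation: [2.355, 2.079, 0.002]
contact_force: [-1.5, 5.1, -1.3]
grip_width: 0.0102
gripper_force: 42.6
```

>>> carry_out([
  [0,-0.0001,0.0015,0,0.005],
  [0,-0.0002,0.003,0,0.005],
  [0,-0.0003,0.0045,0,0.005],
  [0,-0.0004,0.0055,0,0.005],
  [0,-0.0005,0.0065,0,0.005],
  [0,-0.0005,0.007,0,0.005],
  [0,-0.0005,0.0075,0,0.005],
  [0,-0.0005,0.0075,0,0.005],
])

```text
clock: 15.5
tcp_pos: [0.5095, 0.1897, 0.2617]
orientation: [2.355, 2.078, 0.002]
contact_force: [-3.4, 4.3, 5.0]
grip_width: 0.0105
gripper_force: 43.5
```

Back on its stop: z is 0.262 and the reaction is +5 N, the same as before the lift. I'll release slowly to 50 mm and rise straight up.

>>> carry_out([
  [0,0,0,0,0.012],
  [0,0,0,0,0.018],
  [0,0,0,0,0.03],
  [0,0,0,0,0.04],
  [0,0,0,0,0.05],
  [0,0,0,0,0.05],
  [0,0,0,0,0.05],
  [0,0,0,0,0.05],
], force=20)

```text
clock: 16.3
tcp_pos: [0.5092, 0.1893, 0.261]
orientation: [2.356, 2.078, -0.0]
contact_force: [0.0, 0.7, -0.8]
grip_width: 0.0498
gripper_force: 0.0
```

>>> carry_out([
  [0,0,-0.005,0,0.05],
  [0,0,-0.015,0,0.05],
  [0,0,-0.03,0,0.05],
  [0,0,-0.045,0,0.05],
  [0,0,-0.065,0,0.05],
  [0,0,-0.085,0,0.05],
  [0,0,-0.1,0,0.05],
  [0,0,-0.11,0,0.05],
])

```text
clock: 17.1
tcp_pos: [0.5094, 0.1895, 0.3732]
orientation: [2.355, 2.078, 0.003]
contact_force: [0.5, 0.1, 1.3]
grip_width: 0.0501
gripper_force: 0.0
```

```bash
python3 - <<'E'
from h import *
need((.509,.188,.37))
for n in("scene","top"): cv2.imwrite(f"pics/{n}4.png",r.grab_frame(n)[:,:,::-1])
a=cv2.imread("pics/scene4.png")[90:390,250:490]; b=cv2.imread("pics/top4.png")[50:300,140:340]
cv2.imwrite("pics/c4.png",np.hstack([cv2.resize(a,(400,500)),cv2.resize(b,(400,500))]))
E
```

```text
t 17.1 tcp [0.5094 0.1895 0.3732] shift [-0.0015 -0.0002  0.0032] roll -0.003 F [0.5 0.1 1.3] grip 0.0501 0.0 J [ 0.04  0.36 -0.63  1.87  0.26  0.99 -0.83]
```

View pics/c4.png

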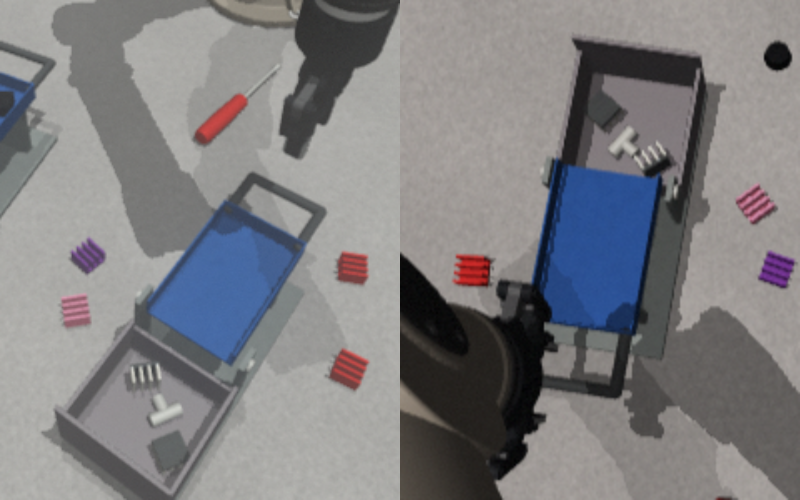

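The tray is down and empty. Both sinks are in its bin, at (652,157) and (603,109) in the right half of the crop, and the gripper is clear. The other tray is still down.

```bash
python3 -c "
from bench import r
print(r.hand_in())"
```

```text
the job is handed in; nothing more can be done
None
```

Both heat sinks are in their bin, the tray was lowered gently onto its stop and released, the other tray was left down, and the job was handed in at about 17 s.

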